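Hang the model wing beside the tailplane on the drying arm

TASK

Lift the larger blue model wing out of its slotted wooden block and hang it by its eye on the steel drying arm of the aluminium clamp, beside the small tailplane that hangs there already: its eye has to drop fully into the free notch in the top of the arm. Use only light pressure on the sprung arm so that it is not bent, leave the tailplane where it hangs and the other things on the tray undisturbed, and let go of the wing so that it hangs still.

Things in the scene. Friction and masses are not known exactly. Their poses are not given: they have to be found in the camera images.
- wing_tab (a point): Centre of the grey grip tab at the top of the larger wing: 12 (x) x 28 (y) x 30 (z) mm. Grasp it across the 28 mm, fingers closing along y. Axes, wing upright: z up, y along the chord, x through the thickness. Turned half round about z it is the same to the task. The tab's sides are flush with the eye's sides below it.
- wing_eye (a point): Underside of the flat cross-bar (8 mm deep in x, lower edges rounded 1.5 mm) that tops the wing's eye, 22 mm below the tab's centre. The eye is an opening 20 mm wide (y) and 28 mm high below this point, looking along x; its sides are 4 mm thick, 8 mm deep. Below it a rib 10 x 52 x 6 mm, then the blade. Axes as wing_tab.
- wing_mid (a point): Middle of the same wing, 80 mm above its lower end, 66 mm below the tab's centre; same axes.
- wing: The same wing, 161 mm high, blue blade 6 mm thick, 90 mm long, 36 mm wide at its lower end and 54 mm at the top; origin at the centre of the blade's lower end, 146 mm below the tab's centre; same axes. About 60 g, may vary by 40 %.
- tail_mid (a point): Middle of the small blue tailplane, 98 mm high, 30 g, with the same kind of eye and only a low stub above it. It hangs on the plain inner stretch of the arm, 14 to 28 mm from the clamp head's face. This point is 35 mm below its cross-bar's underside. Axes as the wing's.
- clamp: Silver aluminium clamp stand, fixed, 181 mm high; origin at the centre of the underside of its 90 x 70 x 12 mm foot, z up. The steel drying arm points along this frame's -x (roughly to the robot) from the head's face at x = 0, with y = 0: a level bar 8 mm wide, 12 mm high, its top at z = 170 mm.
- bar_root (a point): Top of the arm at the head's face (axes as clamp). Along -x: inner stretch with the tailplane; free notch 11 mm long, 6 mm deep; outer stretch 48 mm; tip 6 mm long, 6 mm above the top. How far the bar is pulled out is not reported: notch middle 52 to 82 mm from here, tip begins 53.5 mm beyond that. From 87.5 to 105.5 mm is always outer stretch.
- drying_bar (a joint): How far the arm is pressed straight down (m, 0 = up, at most 0.025). A spring holds it up under the hung things; it begins to give at 3 to 4 N, then 0.5 N per mm; above 15 N it would bend. If a cross-bar pressing on it comes over the notch, the arm springs up and the pressure drops. In the notch a wing hangs 6 mm lower than on the plain stretches.
- block: Wooden block 50 x 80 x 42 mm fixed to the tray, origin at the centre of its underside, z up. The wing stands upright in its central slot, 8 mm (x) x 40 mm (y), 30 mm deep, blade end down; lift it straight up and out.
- parts_box: Red plastic parts box with closed hinged lid, 70 x 120 x 44 mm plus a knob about 35 mm high, fixed; origin at the centre of its underside. Not to be used.
- dish: White ceramic dish, 80 mm across, 18 mm high, loose; origin at the centre of its underside. Leave alone.
- tweezers: Steel tweezers, 120 mm long, 8 mm thick, lying along their x; origin at the underside. Leave alone.
- paint_jar: Small paint jar, 34 mm across, 45 mm high, loose; origin at the centre of its underside. Leave alone.
Things that resemble listed ones, but are neither listed nor needed, are in the scene too. What is shaped like the wing but green, orange or pink is not meant.

How it is judged:
On the way, in this order (a step that is already met when the one before it is completed fails the run):
1. the wing is lifted clear of the block (z of wing_tab in the frame of block above 0.195 m), for 0.2 s.
2. the wing's eye is around the arm and rests on it (contact force between wing and clamp above 0.3 N and x of wing_tab in the frame of clamp between -0.14 and -0.04 m and y of wing_tab in the frame of clamp between -0.012 and 0.012 m and z of wing_tab in the frame of clamp between 0.16 and 0.198 m), for 0.1 s.
At the end, for the whole second after the job is handed in: Wing released, still, upright within 0.15 rad, eye around the arm, cross-bar in the notch: tab centre 178-189 mm above the clamp's underside, 43-93 mm out from the head's face, within 12 mm of the arm's line. Tailplane hangs upright within 8 mm of its start (z of wing_tab in the frame of clamp between 0.178 and 0.189 m and x of wing_tab in the frame of clamp between -0.093 and -0.043 m and y of wing_tab in the frame of clamp between -0.012 and 0.012 m and angle between each of wing_tab, tail_mid's own z axis and vertical below 0.15 rad and linear speed of wing below 0.03 m/s and distance of tail_mid from where it was at the start of the episode below 0.008 m); the robot touches nothing.
It fails at once if the wing presses or pulls on the clamp or its arm with more than 15 N (contact force between wing and clamp above 15 N).
It fails at once if the robot itself pushes the clamp or its arm with more than 5 N (contact force between any of the fingers, the arm and clamp above 5 N).
It fails at once if the tailplane is knocked or carried more than 25 mm from its place (distance of tail_mid from where it was at the start of the episode above 0.025 m).
It fails at once if dish, tweezers or paint jar moved by more than 15 mm (distance of any of dish, tweezers, paint_jar from where it was at the start of the episode above 0.015 m).
It also fails if it takes over 70 s, if anything falls off the work surface, if the arm or the gripper's body presses on something with over 40 N, if the wrist force passes 120 N, or if a joint passes its speed limit or range.

ROBOT

A 6-joint arm with a two-finger parallel gripper is mounted at the origin on the work surface. World frame = base frame: x ahead of the robot, y to its left, z up, the work surface at z = 0. Lengths are in m, angles in rad, forces in N, time in s.
With the tool pointing down it reaches from about 0.35 to 0.775 m from the base axis. Payload 7.3 kg.
Tool frame: the origin (TCP) lies on the centre line of the jaws, within the pads' length; the fingertips stand 11 mm ahead of it and the grasp point (between the pads) lies 8 mm behind it; z points along the fingers, y is the direction in which the jaws open and shut (so a half turn about z gives the same grasp; the last joint's range is limited). The gripper opens to 92 mm and grips with 3 to 60 N. Pads are 19 mm wide; open, the fingers measure 130 mm over their backs; the gripper's body (75 mm by 190 mm) begins 47 mm behind the grasp point.
Start: joints at [1.012, 0.342, 1.524, -0, 1.275, -0.146], TCP at [0.211, 0.481, 0.238] pointing down, gripper open.
Joint ranges: [-2.53, 2.53], [-0.77, 2.02], [0.04, 2.7], [-1, 4.14], [0.28, 2.66], [-3.11, 3.11]. Speed limits (rad/s): [2.57, 2.57, 3.14, 3.14, 3.14, 3.14].

INTERFACE

Orientations are given as [roll, pitch, yaw] about the fixed x, y, z axes, in that order (R = Rz(yaw) Ry(pitch) Rx(roll)).
In Python, from cell import robot gives the robot as it stands.
- The arm moves only by the tool jog_arm, never from a script. Its argument "deltas" is one flat list of numbers, 6 for each row, row after row: the shift along the world's x, y, z in units of 0.1 m (1.0 is 0.1 m), then the turn, a rotation vector about the world's x, y, z in units of 90 degrees (1.0 is 90 degrees). A call has 1 to 5 rows; each row is the pose to reach, as a shift and turn from the pose commanded when the call began; what a row does not reach only later rows make up. A row lasts 1/12 s, in which the tool goes at most 41.7 mm and 7.16 degrees, less where a joint would pass 70% of its speed; a pose out of reach is approached as far as the arm can. A call with a number of a shift or a turn outside -1 to 1 is refused whole. A call with a gripper value outside its range is refused whole. "claw" is the opening, from 0 (shut) to 1 (fully open), set as the call begins (left out, the last holds). The fingers move at their own pace and stop on an object; "newtons" is the grip in N (left out, the last holds). Time passes only in rows, so rows that repeat a pose let the fingers close. It gives the time, the measured TCP pose, the force and the opening at its end, in the units of the state.
- robot.observe(): the state, without advancing time (a new reading comes with each control period).
- robot.read_camera(name): name is "side" or "top" or "wrist"; returns the picture (400x640x3 uint8, red, green, blue); there is no depth.
- robot.camera_params(name): a dict with "fx", "fy", "cx", "cy" (pixels), "R" (3x3) and "t" (3): a world point X has camera coordinates R X + t. Camera axes: x right, y down, z forward; pixel columns grow to the right and rows downward; lengths in m; the calibration is good to about 2 mm. A picture is of the moment at which its call begins: read the wrist's pose just before it. camera_params takes no time and is no camera call; for the wrist camera it gives the pose at the moment of the call.
- robot.hand_in(): hands the job in, once; it reports no verdict.
The state is a dict: "time": time; "qpos": joint angles; "qvel": joint speeds; "joint_efforts": joint torques, N m; "tool_pos": TCP position; "tool_rot": TCP orientation; "contact_force": force on the tool from outside, world axes, zero at the start; "torque": the same for the moment, N m; "opening": finger opening in m.
Only numpy, scipy, OpenCV 4.12 (cv2) and the standard library are available. Lean on these libraries where they do the work, as an engineer would, in place of code of your own. Each camera call takes 0.05 s, during which the arm holds its last target. There are 200 camera calls.

## Working session

There is one attempt and no reset: what is moved stays moved. The work goes in short steps, Python scripts to look and compute and a tool call to move; the robot and the scene stay as the last step left them, time stands still between calls to the robot, and variables do not carry over. Pictures are saved under pics/ and viewed, about 8 in all and at most 12, crops included, and the job is handed in when it is done.

Besides the shell and the picture viewer there is one more tool, called after "Request:" as name(argument=value, ...) on one line, values as JSON. jog_arm: Moves the arm, as the interface text tells. Its arguments: {"type":"object","properties":{"deltas":{"type":"array","items":{"type":"number"}},"claw":{"type":"number"},"newtons":{"type":"number"}},"required":["deltas"]}

```bash
mkdir -p pics; python3 - <<'E'
from cell import robot
import cv2,numpy as np
print(robot.observe())
for n in("side","top","wrist"):
    p=robot.camera_params(n);print(n,p)
    cv2.imwrite(f"pics/{n}0.png",robot.read_camera(n)[:,:,::-1])
E
```

```text
{'time': 0.0, 'qpos': array([ 1.01201361e+00,  3.42723759e-01,  1.52501402e+00,  2.38904343e-06,
        1.27537761e+00, -1.46020983e-01]), 'qvel': array([-0.00172526,  0.0007193 ,  0.00157542,  0.00110051, -0.00130913,
        0.00085537]), 'joint_efforts': array([-1.50230029e-03, -4.31237984e+01, -2.44220102e+01,  7.17254123e-02,
        5.59319579e-02, -8.06133494e-05]), 'tool_pos': array([0.21038273, 0.48058532, 0.23704545]), 'tool_rot': array([-3.14008646e+00, -2.23821917e-04,  2.72883005e+00]), 'contact_force': array([-0.02032774, -0.48179678, -0.06589181]), 'torque': array([ 0.0173984 , -0.02119915,  0.02170638]), 'opening': 0.09186565678065575}
side {'fx': 434.8982013065855, 'fy': 434.8982013065855, 'cx': 321.15254938117573, 'cy': 205.86569977224949, 'R': array([[ 0.8460849 , -0.53272366, -0.01859696],
       [-0.40187012, -0.61456258, -0.67883227],
       [ 0.35020102,  0.58182329, -0.73405784]]), 't': array([-0.57026308,  0.27665011,  0.94877723])}
top {'fx': 436.1834201181283, 'fy': 436.1834201181283, 'cx': 317.1294758851997, 'cy': 197.1010763015147, 'R': array([[ 0.01595813, -0.99964434,  0.02136663],
       [-0.98542299, -0.01934375, -0.16901881],
       [ 0.16937201, -0.01835794, -0.9853812 ]]), 't': array([-0.11291119,  0.6460965 ,  1.0085116 ])}
wrist {'fx': 282.54320867810077, 'fy': 282.54320867810077, 'cx': 316.6878448296691, 'cy': 201.37170304486634, 'R': array([[ 0.4025902 ,  0.91537926, -0.00139506],
       [ 0.87572027, -0.38470326,  0.29174889],
       [ 0.2665242 , -0.11867693, -0.95649393]]), 't': array([-0.52499669, -0.03621818,  0.39175695])}
```

View pics/side0.png

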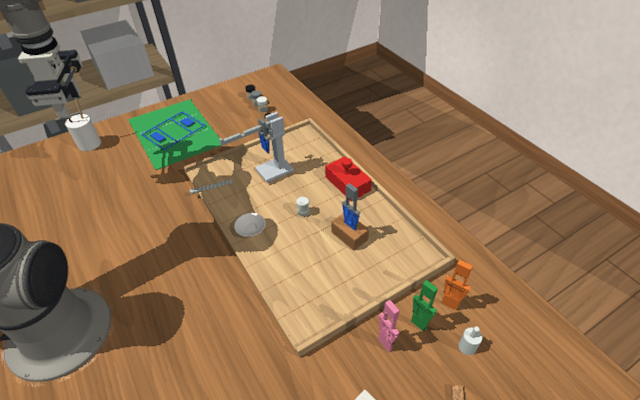

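View pics/top0.png

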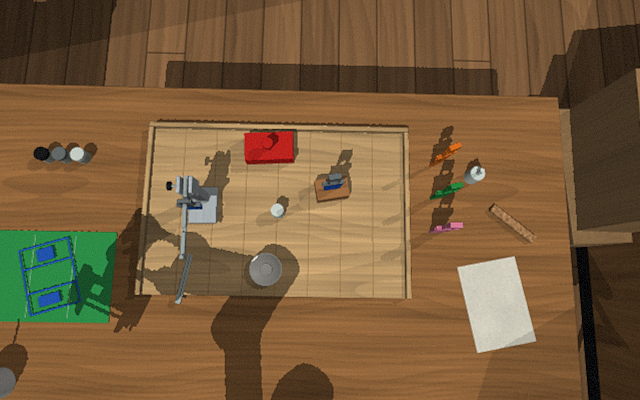

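Side view: wing tab at about (351,192) in the block at (350,232), and the clamp at about (275,150) with its arm pointing to the left. Top view: wing at (334,182), clamp at (195,200), bar running to (183,300). Next I'll enlarge the crops.

```bash
cat > h.py <<'E'
import cv2,numpy as np
def crop(im,x,y,w,h,s=5):
    c=cv2.resize(im[y:y+h,x:x+w],None,fx=s,fy=s,interpolation=cv2.INTER_CUBIC)
    for k in range(0,w,10): cv2.putText(c,str(x+k),(k*s,8),0,.3,(0,255,255));cv2.line(c,(k*s,8),(k*s,14),(0,255,255))
    for k in range(10,h,10): cv2.putText(c,str(y+k),(0,k*s+3),0,.3,(0,255,255));cv2.line(c,(20,k*s),(26,k*s),(0,255,255))
    return c
def tri(obs):
    "obs: list of (params,(u,v)); least squares point and residual px"
    A=[];b=[]
    for p,(u,v) in obs:
        d=[(u-p['cx'])/p['fx'],(v-p['cy'])/p['fy']]
        for i in (0,1): A.append(p['R'][i]-d[i]*p['R'][2]);b.append(d[i]*p['t'][2]-p['t'][i])
    X=np.linalg.lstsq(np.array(A),np.array(b),rcond=None)[0]
    return X,[np.round(proj(p,X)-np.array(uv),1) for p,uv in obs]
def proj(p,X):
    c=p['R']@np.array(X)+p['t'];return np.array([p['fx']*c[0]/c[2]+p['cx'],p['fy']*c[1]/c[2]+p['cy']])
def atz(p,u,v,z):
    r=p['R'].T@np.array([(u-p['cx'])/p['fx'],(v-p['cy'])/p['fy'],1]);o=-p['R'].T@p['t']
    return o+r*(z-o[2])/r[2]
E
python3 - <<'E'
from h import *
s=cv2.imread('pics/side0.png');t=cv2.imread('pics/top0.png')
o=np.zeros((600,800,3),np.uint8)
def put(c,x,y): o[y:y+c.shape[0],x:x+c.shape[1]]=c
put(crop(s,215,105,80,80,5),0,0); put(crop(s,325,180,50,70,5)[:,:240],405,0)
put(crop(t,160,170,70,38,5)[:190],0,405); put(crop(t,310,165,45,40,5),360,405-5-0); 
put(crop(t,165,225,30,80,5)[:,:150],650,0); put(crop(s,325,180,1,1,5),795,595)
cv2.imwrite('pics/c1.png',o)
E
```

```text
(no output)
```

View pics/c1.png

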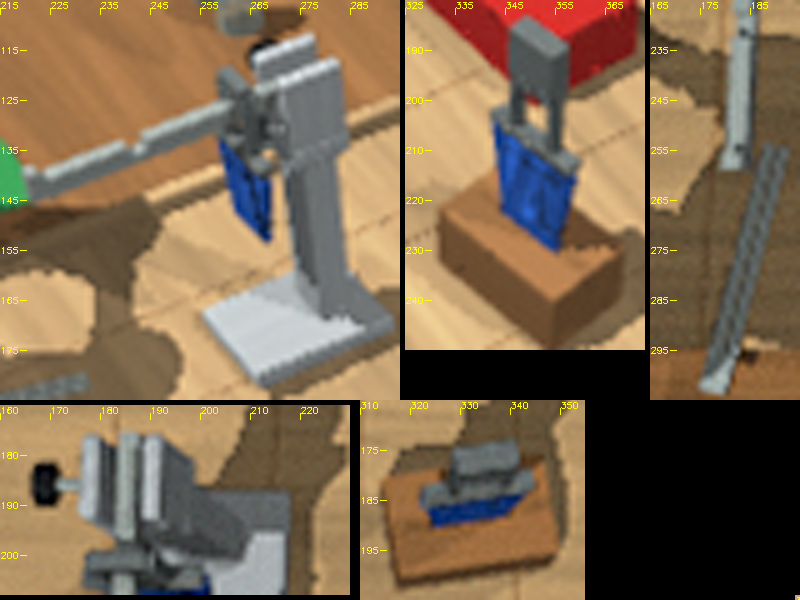

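```bash
python3 - <<'E'
from cell import robot
from h import *
S=robot.camera_params('side');T=robot.camera_params('top')
def t(n,a,b):
    X,r=tri([(S,a),(T,b)]);print(n,X.round(4),r)
t('tab',(351.6,193),(335.2,176.8))
t('tip',(220.5,139.5),(181.4,257))
t('head top left far corner',(278,112),(178,176))
t('head top right corner',(282.5,117.5),(191,176.5))
t('notch?',(241,134.5),(182.5,233))
t('foot corner front',(267,182),(217.5,222))
# block top corners side (z~?), foot corners
for n,u,v in (('L',332,221),('F',354.5,240),('R',368,228.5)): print('block',n,atz(S,u,v,.05).round(4))
for n,u,v in (('FL',317,201),('FR',347,195),('BR',347,177),('BL',314,182)): print('blockT',n,atz(T,u,v,.05).round(4))
for n,u,v in (('L',255.5,168),('F',267.5,181),('R',293.5,169)): print('foot',n,atz(S,u,v,.02).round(4))
for n,u,v in (('BR',217.5,187.5),('FR',217.5,222)): print('footT',n,atz(T,u,v,.02).round(4))
E
```

```text
tab [ 0.6725 -0.1376  0.1767] [array([ 0.2, -0.1]), array([-0.1,  0.2])]
tip [0.4941 0.1775 0.1971] [array([-0.2,  0. ]), array([ 0.1, -0.2])]
head top left far corner [0.6641 0.1942 0.2023] [array([-0.7,  0.2]), array([ 0.4, -0.9])]
head top right corner [0.6633 0.1673 0.2013] [array([-0.6,  0.1]), array([ 0.3, -0.7])]
notch? [0.5468 0.1806 0.1873] [array([-1.3,  0.2]), array([ 0.5, -1.4])]
foot corner front [0.5856 0.1428 0.0298] [array([-0.1,  0. ]), array([ 0. , -0.1])]
block L [ 0.6496 -0.0914  0.05  ]
block F [ 0.6619 -0.1713  0.05  ]
block R [ 0.7103 -0.16    0.05  ]
blockT FL [ 0.6394 -0.1014  0.05  ]
blockT FR [ 0.6558 -0.175   0.05  ]
blockT BR [ 0.7011 -0.1748  0.05  ]
blockT BL [ 0.6868 -0.0932  0.05  ]
foot L [0.5884 0.2232 0.02  ]
foot F [0.5925 0.1552 0.02  ]
foot R [0.6791 0.1583 0.02  ]
footT BR [0.6739 0.1496 0.02  ]
footT FR [0.5865 0.1449 0.02  ]
```

The measurements agree: tab at about (0.672, -0.138, 0.177), tray top at about z = 0.019, wing yaw about 11°, and the bar tip near (0.494, 0.178) with a yaw of about 2.5°. I'll move above the wing now.

Request:
jog_arm(deltas=[0.66,-0.88,0.3,0,0,0.056,0.66,-0.88,0.3,0,0,0.056,0.66,-0.88,0.3,0,0,0.056])

```text
time: 0.4
tool_pos: [0.2774, 0.3912, 0.268]
tool_rot: [-3.141, 0.0, 2.818]
contact_force: [0.1, -0.4, -0.4]
opening: 0.0922
```

Request:
jog_arm(deltas=[0.66,-0.88,0.3,0,0,0.056,0.66,-0.88,0.3,0,0,0.056,0.66,-0.88,0.3,0,0,0.056])

```text
time: 0.65
tool_pos: [0.3438, 0.3027, 0.2985]
tool_rot: [-3.142, 0.001, 2.905]
contact_force: [0.9, 1.4, 0.1]
opening: 0.0923
```

Request:
jog_arm(deltas=[0.66,-0.88,0,0,0,0.056,0.66,-0.88,0,0,0,0.056,0.66,-0.88,0,0,0,0.056])

```text
time: 0.9
tool_pos: [0.4101, 0.2141, 0.2978]
tool_rot: [-3.141, 0.001, 2.992]
contact_force: [0.4, -0.2, 0.7]
opening: 0.092
```

Request:
jog_arm(deltas=[0.66,-0.88,0,0,0,0.056,0.66,-0.88,0,0,0,0.056,0.66,-0.88,0,0,0,0.056])

```text
time: 1.15
tool_pos: [0.4762, 0.1259, 0.2974]
tool_rot: [-3.141, 0.0, 3.079]
contact_force: [-0.8, 0.2, 0.1]
opening: 0.0915
```

Request:
jog_arm(deltas=[0.66,-0.88,0,0,0,0.056,0.66,-0.88,0,0,0,0.056,0.66,-0.88,0,0,0,0.056])

```text
time: 1.4
tool_pos: [0.5421, 0.0378, 0.2972]
tool_rot: [-3.141, -0.0, -3.116]
contact_force: [-0.6, 1.0, -0.1]
opening: 0.092
```

Request:
jog_arm(deltas=[0.66,-0.88,0,0,0,0.056,0.66,-0.88,0,0,0,0.056,0.66,-0.88,0,0,0,0.056])

```text
time: 1.65
tool_pos: [0.608, -0.0504, 0.2969]
tool_rot: [-3.141, -0.001, -3.028]
contact_force: [0.1, 0.0, -1.2]
opening: 0.0917
```

```bash
python3 - <<'E'
from cell import robot
from h import *
p=robot.camera_params('wrist');im=robot.read_camera('wrist')[:,:,::-1]
print('cam',-p['R'].T@p['t'],p['R'][2]); print(proj(p,[.6725,-.1376,.177]),proj(p,robot.observe()['tool_pos']))
np.savez('w1.npz',**p);cv2.imwrite('pics/w1.png',im)
E
```

```text
cam [ 0.53009286 -0.05846873  0.44435421] [ 0.28954144  0.03138934 -0.95665065]
[226.29070686 248.3990287 ] [310.14472695 257.66877851]
```

View pics/w1.png

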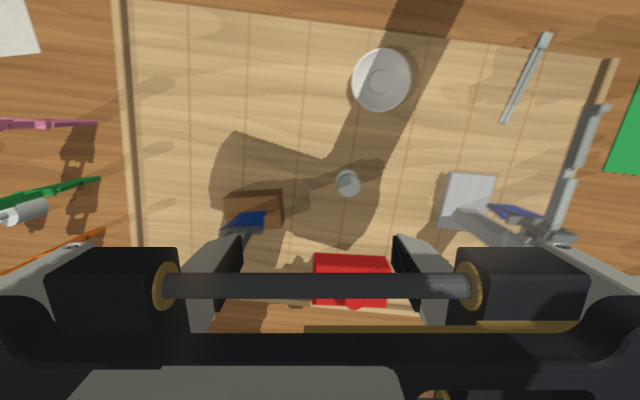

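Wrist view: the tab is hidden behind the left finger at about (226,248), where predicted. The bar is at right with its tip at about (603,105). I'll centre over the tab.

Request:
jog_arm(deltas=[0.645,-0.87,-0.3,0,0,0.05,0.645,-0.87,-0.3,0,0,0.05,0.645,-0.87,-0.3,0,0,0.05,0.645,-0.87,-0.3,0,0,0.05])

```text
time: 2.03
tool_pos: [0.6719, -0.1386, 0.263]
tool_rot: [3.14, -0.005, -2.952]
contact_force: [0.2, 0.3, -0.5]
opening: 0.0914
```

```bash
python3 - <<'E'
from cell import robot
from h import *
p=robot.camera_params('wrist');im=robot.read_camera('wrist')[:,:,::-1]
o=robot.observe();print(o['tool_pos'],o['tool_rot'],proj(p,[.6725,-.1376,.177]))
np.savez('w2.npz',**p);cv2.imwrite('pics/w2.png',crop(im,220,130,200,150,4))
E
```

```text
[ 0.67112895 -0.13628037  0.26432799] [ 3.13947194 -0.00414483 -2.95111203] [317.17683954 210.56005036]
```

View pics/w2.png

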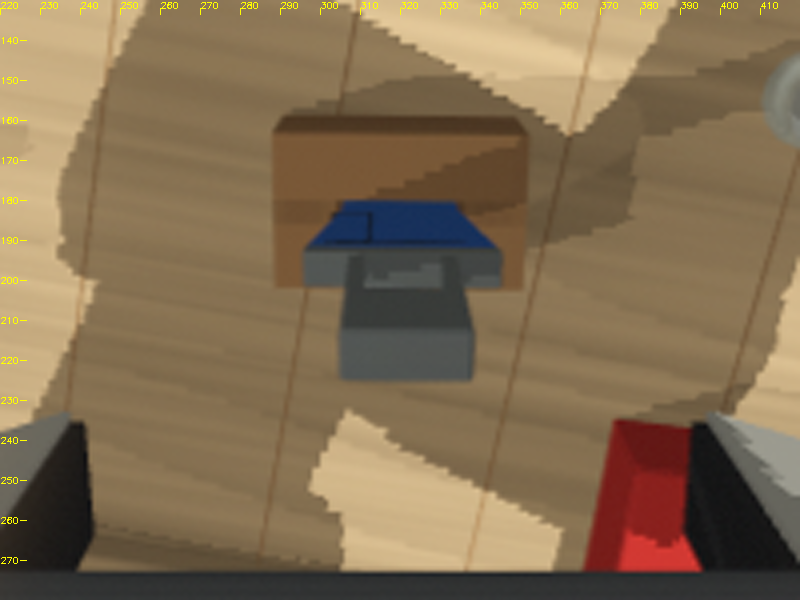

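The tab's top face spans u 305–338.5 and v 212–225, level in the picture, so the yaw matches the jaws.

```bash
python3 - <<'E'
from h import *
p=np.load('w2.npz')
for z in(.188,.192,.196):
    a,b=atz(p,305.2,212.3,z),atz(p,338.3,212.3,z);c,d=atz(p,305.2,225,z),atz(p,338.5,225,z)
    print(z,((a+b+c+d)/4).round(4),np.linalg.norm(a-b),np.linalg.norm(a-c),np.arctan2(*(a-b)[:2]))
E
```

```text
0.188 [ 0.6752 -0.1332  0.188 ] 0.027563097256154852 0.011324369323559746 2.954016359347371
0.192 [ 0.6738 -0.1335  0.192 ] 0.02706816285119306 0.011121024251682056 2.9540163593473694
0.196 [ 0.6724 -0.1339  0.196 ] 0.02657322844623122 0.01091767917980447 2.954016359347371
```

Request:
jog_arm(deltas=[0.04,0.02,-0.5,0,0,0,0.04,0.02,-0.5,0,0,0,0.04,0.02,-0.5,0,0,0,0.04,0.02,-0.5,0,0,0,0.04,0.02,-0.5,0,0,0], newtons=15)

```text
time: 2.5
tool_pos: [0.6756, -0.1316, 0.2202]
tool_rot: [-3.14, 0.003, -2.947]
contact_force: [-0.7, 0.9, 1.1]
opening: 0.0916
```

```bash
python3 - <<'E'
from cell import robot
from h import *
p=robot.camera_params('wrist');im=robot.read_camera('wrist')[:,:,::-1]
o=robot.observe();print(o['tool_pos'],o['tool_rot'],proj(p,[.6752,-.1332,.190]),-p['R'].T@p['t'])
np.savez('w3.npz',**p);cv2.imwrite('pics/w3.png',crop(im,250,150,140,130,4))
E
```

```text
[ 0.67574181 -0.13182615  0.22035399] [-3.13993379  0.00321179 -2.94751156] [313.98851391 234.16653802] [ 0.59821825 -0.14596999  0.36739724]
```

View pics/w3.png

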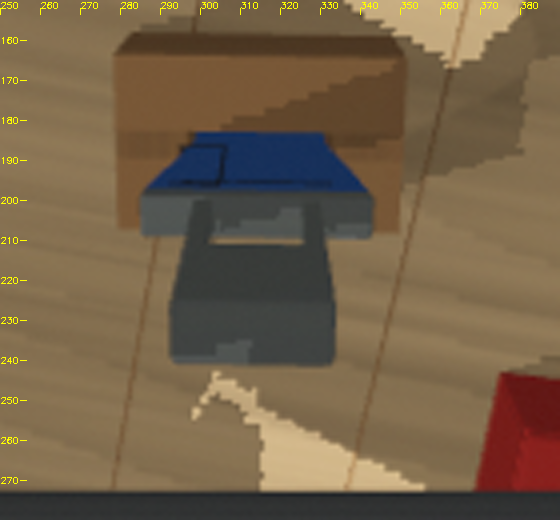

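Top face now spans u 292–333 and v 225–241, with its centre within 1.5 px of the prediction. I'll descend and grip.

Request:
jog_arm(deltas=[-0.01,-0.02,-0.25,0,0,0,-0.01,-0.02,-0.53,0,0,0,-0.01,-0.02,-0.53,0,0,0,-0.01,-0.02,-0.53,0,0,0,-0.01,-0.02,-0.53,0,0,0])

```text
time: 2.97
tool_pos: [0.675, -0.1343, 0.1672]
tool_rot: [-3.14, 0.003, -2.948]
contact_force: [-0.4, -0.2, 0.2]
opening: 0.0917
```

Request:
jog_arm(deltas=[0,0,0,0,0,0,0,0,0,0,0,0,0,0,0,0,0,0,0,0,0,0,0,0,0,0,0,0,0,0], claw=0.2)

```text
time: 3.38
tool_pos: [0.6742, -0.1341, 0.1652]
tool_rot: [-3.141, 0.001, -2.948]
contact_force: [-0.4, -0.0, 0.1]
opening: 0.0632
```

Request:
jog_arm(deltas=[0,0,0,0,0,0,0,0,0,0,0,0,0,0,0,0,0,0,0,0,0,0,0,0,0,0,0,0,0,0])

```text
time: 3.8
tool_pos: [0.6741, -0.1341, 0.1646]
tool_rot: [3.141, -0.0, -2.948]
contact_force: [-0.4, 0.1, -1.1]
opening: 0.0299
```

Request:
jog_arm(deltas=[0,0,0,0,0,0,0,0,0,0,0,0,0,0,0,0,0,0,0,0,0,0,0,0,0,0,0,0,0,0])

```text
time: 4.22
tool_pos: [0.6741, -0.1341, 0.1647]
tool_rot: [3.141, -0.0, -2.948]
contact_force: [-0.1, -0.1, -0.4]
opening: 0.028
```

Request:
jog_arm(deltas=[0,0,0.1,0,0,0,0,0,0.2,0,0,0,0,0,0.4,0,0,0,0,0,0.6,0,0,0,0,0,0.8,0,0,0])

```text
time: 4.63
tool_pos: [0.6742, -0.1341, 0.247]
tool_rot: [-3.141, 0.001, -2.948]
contact_force: [-0.2, 0.7, -0.0]
opening: 0.028
```

Request:
jog_arm(deltas=[0,0,0.2,0,0,0,0,0,0.2,0,0,0,0,0,0.2,0,0,0,0,0,0.2,0,0,0])

```text
time: 4.97
tool_pos: [0.6738, -0.134, 0.2643]
tool_rot: [3.141, -0.001, -2.948]
contact_force: [-0.2, -0.1, -1.9]
opening: 0.0278
```

```bash
python3 - <<'E'
from cell import robot
from h import *
p=robot.camera_params('wrist');im=robot.read_camera('wrist')[:,:,::-1]
o=robot.observe();print(o['tool_pos'],o['tool_rot'],o['opening'],o['contact_force'])
np.savez('w4.npz',**p)
s=robot.read_camera('side')[:,:,::-1];cv2.imwrite('pics/w4.png',np.hstack([crop(im,240,120,180,160,2),crop(s,290,90,110,160,2)[:320],]))
E
```

```text
[ 0.67358522 -0.13396474  0.26354132] [ 3.14048046e+00 -1.92288945e-03 -2.94813641e+00] 0.02778624299126026 [ 0.19938416 -0.17152811 -0.48916588]
```

View pics/w4.png

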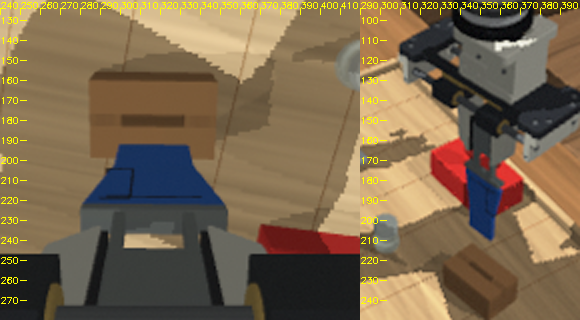

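The wing is held upright and clear of the block. I'll measure the bar in the earlier views while carrying towards it.

Request:
jog_arm(deltas=[-0.75,0.7,0.2,0,0,-0.02,-0.75,0.7,0.2,0,0,-0.02,-0.75,0.7,0.2,0,0,-0.02])

```text
time: 5.32
tool_pos: [0.5964, -0.0617, 0.2838]
tool_rot: [3.139, -0.003, -2.979]
contact_force: [1.0, 0.6, 0.8]
opening: 0.0278
```

Request:
jog_arm(deltas=[-0.75,0.7,0,0,0,-0.02,-0.75,0.7,0,0,0,-0.02,-0.75,0.7,0,0,0,-0.02,-0.75,0.7,0,0,0,-0.02])

```text
time: 5.65
tool_pos: [0.521, 0.0088, 0.2847]
tool_rot: [3.14, -0.002, -3.008]
contact_force: [0.8, -0.0, -0.7]
opening: 0.0278
```

```bash
python3 - <<'E'
from cell import robot
from h import *
p=robot.camera_params('wrist');im=robot.read_camera('wrist')[:,:,::-1];np.savez('w5.npz',**p);cv2.imwrite('pics/w5full.png',im)
print(proj(p,[.494,.178,.195]),proj(p,[.55,.18,.189]),proj(p,[.63,.182,.189]))
w=cv2.imread('pics/w1.png');s=cv2.imread('pics/side0.png');t=cv2.imread('pics/top0.png')
o=np.zeros((600,800,3),np.uint8)
def put(c,x,y): o[y:y+c.shape[0],x:x+c.shape[1]]=c
put(crop(w,530,90,80,150,4),0,0);put(crop(s,215,112,60,40,8)[:,:475],325,0);put(crop(t,170,196,22,66,4)[:,:88],325,325);put(cv2.resize(im,(384,240)),416,325)
cv2.imwrite('pics/c2.png',o)
E
```

```text
[510.81645537 203.2933213 ] [489.45627738 257.09703559] [467.65330767 326.03924616]
```

View pics/c2.png

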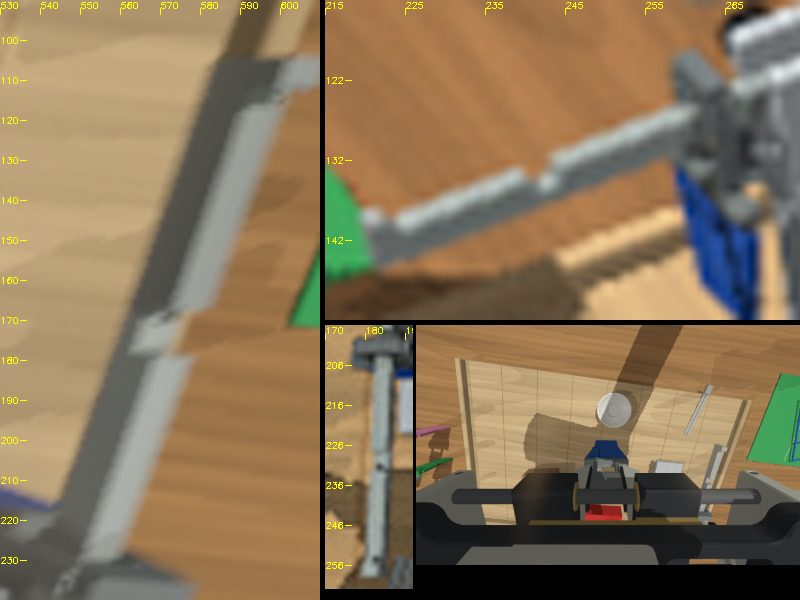

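```bash
python3 - <<'E'
from cell import robot
from h import *
from scipy.optimize import least_squares
S=robot.camera_params('side');T=robot.camera_params('top');W=dict(np.load('w1.npz')) if 0 else None
E
python3 - <<'E'
from cell import robot
from h import *
from scipy.optimize import least_squares
S=robot.camera_params('side');T=robot.camera_params('top')
R=dict(np.load('w2.npz'))  # w2 saved; w1 params saved too
W=dict(np.load('w1.npz'))
m=1e-3
obs=[(W,574.5,165,-5.5,-4,0),(W,583.3,167,-5.5,4,0),(W,567.5,178.8,5.5,-4,0),(W,577.5,179.2,5.5,4,0),(W,600,115,-53.5,4,0),
(W,569.3,173.2,0,0,-6),
(S,239.8,133.3,-5.5,4,0),(S,243.5,131.4,5.5,4,0),(S,224.6,138.9,-53.5,4,0),(S,219.6,138.5,-59.5,4,6),
(T,183.8,231,0,0,-3),(T,183.2,254.8,-53.5,0,3),(T,181.3,259.2,-59.5,0,0)]
def pt(q,s,y,z):
    c,n=np.cos(q[3]),np.sin(q[3]);return np.array([q[0]+(c*s-n*y)*m,q[1]+(n*s+c*y)*m,q[2]+z*m])
f=lambda q:np.concatenate([proj(o[0],pt(q,*o[3:]))-o[1:3] for o in obs])
r=least_squares(f,[.55,.18,.189,.04],loss='soft_l1',x_scale=[.01,.01,.01,.1])
print(r.x,np.sqrt(np.diag(np.linalg.inv(r.jac.T@r.jac))));print(f(r.x).reshape(-1,2).round(1).tolist())
q=r.x
for z in (.02,.018):  # root from foot front corner
    pass
E
```

```text
[0.55367378 0.17997152 0.19120814 0.04556308] [0.00053346 0.00214085 0.0022725  0.01979155]
[[-1.7, 1.7], [-1.8, 0.3], [1.3, -0.1], [-0.1, 0.0], [0.6, -3.4], [0.2, -1.4], [-0.4, -0.6], [-0.2, -0.3], [-2.3, 0.8], [0.1, 0.2], [-0.3, -2.8], [-1.1, -1.0], [1.1, -2.4]]
```

The bar fit puts the notch at about (0.5537, 0.180), with yaw about 2.6° and the bar top at about 0.190; the tip end comes out at 0.494. Relative to the tray, tab height = TCP z − 0.0067, so threading needs TCP z of about 0.210.

Request:
jog_arm(deltas=[-0.71,0.9,0,0,0,-0.028,-0.71,0.9,0,0,0,-0.028,-0.71,0.9,0,0,0,-0.028,-0.71,0.9,0,0,0,-0.028])

```text
time: 6.03
tool_pos: [0.4508, 0.0986, 0.2844]
tool_rot: [3.14, -0.002, -3.052]
contact_force: [0.2, 0.2, -0.3]
opening: 0.028
```

Request:
jog_arm(deltas=[0,0.76,0,0,0,-0.028,0,0.76,0,0,0,-0.028,0,0.76,0,0,0,-0.028,0,0.76,0,0,0,-0.028])

```text
time: 6.37
tool_pos: [0.454, 0.1725, 0.284]
tool_rot: [-3.141, -0.001, -3.097]
contact_force: [-0.1, -0.6, -0.2]
opening: 0.0281
```

Request:
jog_arm(deltas=[0,0,-0.3,0,0,0,0,0,-0.74,0,0,0,0,0,-0.74,0,0,0,0,0,-0.74,0,0,0,0,0,-0.74,0,0,0])

```text
time: 6.78
tool_pos: [0.4544, 0.1712, 0.212]
tool_rot: [-3.142, 0.001, -3.1]
contact_force: [0.5, 0.1, -0.7]
opening: 0.028
```

```bash
python3 - <<'E'
from cell import robot
from h import *
o=robot.observe();print(o['tool_pos'],o['tool_rot'],o['contact_force'])
s=robot.read_camera('side')[:,:,::-1];t=robot.read_camera('top')[:,:,::-1]
cv2.imwrite('pics/a1.png',np.hstack([crop(s,180,70,100,100,4),crop(t,140,185,100,100,4)]))
E
```

```text
[0.45438883 0.17119863 0.21198814] [-3.14159067e+00  1.15923790e-03 -3.10004581e+00] [ 0.51077786  0.12627506 -0.71541548]
```

View pics/a1.png

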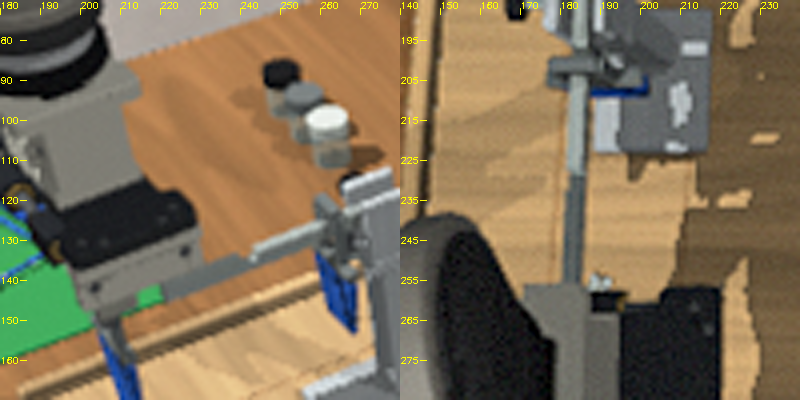

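The wing is just in front of the tip, which is at about (219,142) in the side view. I'll correct y and z, then thread in gently.

Request:
jog_arm(deltas=[0,0.042,-0.02,0,0,0,0,0.042,-0.02,0,0,0,0,0.042,-0.02,0,0,0,0,0.042,-0.02,0,0,0])

```text
time: 7.22
tool_pos: [0.4532, 0.1763, 0.2092]
tool_rot: [3.141, 0.001, -3.098]
contact_force: [-0.0, 0.5, -0.5]
opening: 0.028
```

Request:
jog_arm(deltas=[0.08,0.002,0,0,0,0,0.16,0.005,0,0,0,0,0.24,0.01,0,0,0,0,0.32,0.015,0,0,0,0,0.38,0.018,0,0,0,0])

```text
time: 7.63
tool_pos: [0.4924, 0.1779, 0.2086]
tool_rot: [3.142, 0.0, -3.099]
contact_force: [-0.4, 0.3, 0.4]
opening: 0.0278
```

Request:
jog_arm(deltas=[0.05,0.002,0,0,0,0,0.1,0.005,0,0,0,0,0.15,0.007,0,0,0,0,0.2,0.01,0,0,0,0,0.2,0.01,0,0,0,0])

```text
time: 8.05
tool_pos: [0.512, 0.1789, 0.2087]
tool_rot: [3.141, 0.0, -3.099]
contact_force: [-0.0, -0.1, 0.2]
opening: 0.0279
```

No contact while threading. Now I'll lower onto the outer stretch.

Request:
jog_arm(deltas=[0.1,0.005,-0.02,0,0,0,0.18,0.008,-0.05,0,0,0,0.18,0.008,-0.07,0,0,0,0.18,0.008,-0.08,0,0,0,0.18,0.008,-0.08,0,0,0])

```text
time: 8.47
tool_pos: [0.5288, 0.1796, 0.2001]
tool_rot: [-3.142, -0.001, -3.099]
contact_force: [-1.0, 0.0, -0.7]
opening: 0.0278
```

Request:
jog_arm(deltas=[0,0,-0.01,0,0,0,0,0,-0.02,0,0,0,0,0,-0.02,0,0,0,0,0,-0.02,0,0,0])

```text
time: 8.8
tool_pos: [0.529, 0.1797, 0.1988]
tool_rot: [3.142, 0.0, -3.099]
contact_force: [0.4, 0.0, -0.5]
opening: 0.0281
```

Request:
jog_arm(deltas=[0,0,-0.01,0,0,0,0,0,-0.02,0,0,0,0,0,-0.02,0,0,0,0,0,-0.02,0,0,0])

```text
time: 9.13
tool_pos: [0.5292, 0.1798, 0.1971]
tool_rot: [3.141, 0.001, -3.099]
contact_force: [-1.2, 0.0, 4.2]
opening: 0.0281
```

Contact came at TCP z of about 0.198, as predicted. I'll press slightly more and slide toward the notch.

Request:
jog_arm(deltas=[0,0,-0.01,0,0,0,0.03,0.001,-0.015,0,0,0,0.06,0.003,-0.015,0,0,0,0.09,0.004,-0.015,0,0,0,0.12,0.005,-0.015,0,0,0])

```text
time: 9.55
tool_pos: [0.5413, 0.1803, 0.1952]
tool_rot: [3.142, -0.0, -3.099]
contact_force: [-3.8, -0.2, 4.5]
opening: 0.028
```

Request:
jog_arm(deltas=[0.02,0.001,0,0,0,0,0.03,0.001,0,0,0,0,0.04,0.002,0,0,0,0,0.05,0.002,0,0,0,0,0.05,0.002,0,0,0,0])

```text
time: 9.97
tool_pos: [0.5463, 0.1804, 0.1952]
tool_rot: [3.141, 0.0, -3.099]
contact_force: [-2.5, 0.0, 3.5]
opening: 0.028
```

Still on the stretch, with a drag of about 2.5 N. I'll take finer steps now.

Request:
jog_arm(deltas=[0.01,0,0,0,0,0,0.02,0.001,0,0,0,0,0.02,0.001,0,0,0,0])

```text
time: 10.22
tool_pos: [0.5483, 0.1805, 0.1953]
tool_rot: [3.141, 0.0, -3.099]
contact_force: [-3.9, -0.1, 4.2]
opening: 0.0281
```

Request:
jog_arm(deltas=[0.01,0,0,0,0,0,0.02,0.001,0,0,0,0,0.02,0.001,0,0,0,0])

```text
time: 10.47
tool_pos: [0.5511, 0.1807, 0.1954]
tool_rot: [3.141, 0.002, -3.099]
contact_force: [1.9, -0.1, 2.4]
opening: 0.0277
```

Request:
jog_arm(deltas=[0.01,0,0,0,0,0,0.02,0.001,0,0,0,0,0.02,0.001,0,0,0,0])

```text
time: 10.72
tool_pos: [0.5523, 0.1806, 0.1947]
tool_rot: [-3.142, -0.0, -3.099]
contact_force: [0.6, -0.4, -0.4]
opening: 0.0281
```

The pressure dropped to about zero at x = 0.552, so the cross-bar is over the notch. Lowering into it.

Request:
jog_arm(deltas=[0,0,-0.01,0,0,0,0,0,-0.02,0,0,0,0,0,-0.02,0,0,0])

```text
time: 10.97
tool_pos: [0.5519, 0.1807, 0.1928]
tool_rot: [-3.142, -0.001, -3.099]
contact_force: [-0.7, -0.0, -0.8]
opening: 0.0281
```

Request:
jog_arm(deltas=[0,0,-0.005,0,0,0,0,0,-0.01,0,0,0,0,0,-0.01,0,0,0])

```text
time: 11.22
tool_pos: [0.5521, 0.1807, 0.1925]
tool_rot: [3.141, 0.0, -3.099]
contact_force: [-0.8, 0.3, 1.8]
opening: 0.028
```

It is seated on the notch floor: 1.8 N, about 6 mm lower than the stretch. Release and back off upward.

Request:
jog_arm(deltas=[0,0,0,0,0,0,0,0,0,0,0,0,0,0,0,0,0,0,0,0,0,0,0,0,0,0,0,0,0,0], claw=0.65)

```text
time: 11.63
tool_pos: [0.5521, 0.1807, 0.1922]
tool_rot: [3.141, 0.0, -3.099]
contact_force: [0.1, -1.1, -0.2]
opening: 0.0564
```

Request:
jog_arm(deltas=[0,0,0,0,0,0,0,0,0.1,0,0,0,0,0,0.3,0,0,0,0,0,0.6,0,0,0,0,0,0.9,0,0,0])

```text
time: 12.05
tool_pos: [0.5517, 0.1806, 0.2835]
tool_rot: [-3.142, -0.001, -3.099]
contact_force: [0.7, 0.6, -0.5]
opening: 0.0596
```

Request:
jog_arm(deltas=[-0.4,-0.9,0.3,0,0,0,-0.4,-0.9,0.3,0,0,0,-0.4,-0.9,0.3,0,0,0,-0.4,-0.9,0.3,0,0,0])

```text
time: 12.38
tool_pos: [0.5115, 0.0879, 0.3152]
tool_rot: [-3.14, 0.004, -3.102]
contact_force: [1.3, 0.3, 1.2]
opening: 0.0598
```

Request:
jog_arm(deltas=[-0.4,-0.9,0,0,0,0,-0.4,-0.9,0,0,0,0,-0.4,-0.9,0,0,0,0,-0.4,-0.9,0,0,0,0,-0.4,-0.9,0,0,0,0])

```text
time: 12.8
tool_pos: [0.4724, 0.0008, 0.3127]
tool_rot: [3.141, 0.001, -3.101]
contact_force: [1.0, 0.2, 0.1]
opening: 0.0597
```

```bash
python3 - <<'E'
from cell import robot
from h import *
o=robot.observe();print(o['time'],o['tool_pos'],o['contact_force'],o['opening'])
s=robot.read_camera('side')[:,:,::-1];t=robot.read_camera('top')[:,:,::-1]
S=robot.camera_params('side');T=robot.camera_params('top')
for z in(.206,):print(proj(S,[.5537,.18,z]).round(1),proj(T,[.5537,.18,z]).round(1))
cv2.imwrite('pics/f1.png',np.hstack([crop(s,205,90,100,100,4),crop(t,140,165,100,100,4)]))
E
```

```text
12.8 [0.47240827 0.00079295 0.31272803] [0.98041007 0.1838181  0.07255202] 0.05971984490730655
[241.2 128. ] [181.  227.4]
```

View pics/f1.png

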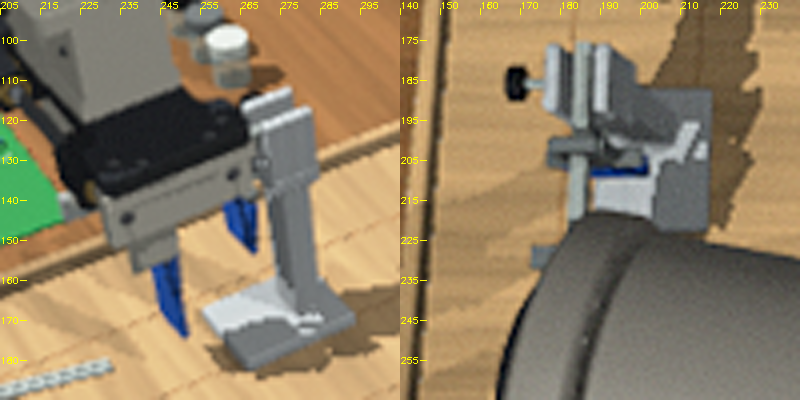

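The gripper hides the arm in this view, although the wing hangs. I'll move further away and look again.

Request:
jog_arm(deltas=[0,-1,0.2,0,0,0,0,-1,0.2,0,0,0,0,-1,0.2,0,0,0,0,-1,0.2,0,0,0])

```text
time: 13.23
tool_pos: [0.4733, -0.1015, 0.3327]
tool_rot: [-3.14, 0.001, -3.101]
contact_force: [-0.0, 1.4, -0.1]
opening: 0.0595
```

Request:
jog_arm(deltas=[0,-1,0,0,0,0,0,-1,0,0,0,0,0,-1,0,0,0,0,0,-1,0,0,0,0])

```text
time: 13.57
tool_pos: [0.4728, -0.201, 0.3313]
tool_rot: [3.141, -0.001, -3.101]
contact_force: [-0.9, -0.2, -0.0]
opening: 0.0595
```

Request:
jog_arm(deltas=[0,0,0,0,0,0,0,0,0,0,0,0,0,0,0,0,0,0,0,0,0,0,0,0,0,0,0,0,0,0])

```text
time: 13.98
tool_pos: [0.4723, -0.1982, 0.3325]
tool_rot: [3.142, 0.0, -3.097]
contact_force: [-0.5, -1.4, -0.1]
opening: 0.0598
```

```bash
python3 - <<'E'
from cell import robot
from h import *
s=robot.read_camera('side')[:,:,::-1];t=robot.read_camera('top')[:,:,::-1]
cv2.imwrite('pics/f2.png',np.hstack([crop(s,205,95,100,100,4),crop(t,140,170,100,100,4)]))
E
```

```text
(no output)
```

View pics/f2.png

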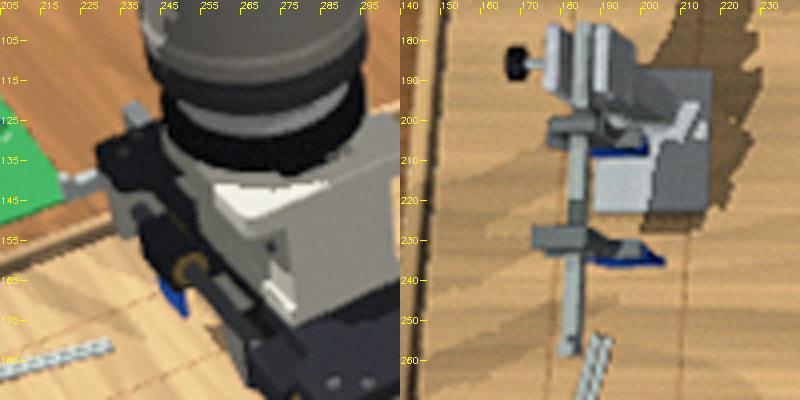

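The top view shows the wing hanging square on the arm at the notch: its tab is centred at about (180,228), predicted (181,227). The tailplane is where it was, at about (187,205). I'll check that everything is still, then hand in.

Request:
jog_arm(deltas=[0,0,0,0,0,0,0,0,0,0,0,0,0,0,0,0,0,0,0,0,0,0,0,0,0,0,0,0,0,0])

```text
time: 14.5
tool_pos: [0.4721, -0.1993, 0.3322]
tool_rot: [3.141, 0.0, -3.099]
contact_force: [-0.6, -0.3, -0.4]
opening: 0.0594
```

```bash
python3 - <<'E'
from cell import robot
import numpy as np,cv2
a=[robot.read_camera('top')[190:270,160:215].astype(int) for _ in range(8)]
d=[np.abs(x-a[0]).mean().round(2) for x in a];print(d,np.abs(a[-1]-a[0]).max())
t0=cv2.imread('pics/top0.png')[:,:,::-1].astype(int)
print('tail region diff',np.abs(a[-1][6:16,15:30]-t0[196:206,175:190]).mean())
print(robot.hand_in())
E
```

```text
[np.float64(0.0), np.float64(2.69), np.float64(2.71), np.float64(2.67), np.float64(2.71), np.float64(2.7), np.float64(2.73), np.float64(2.71)] 14
tail region diff 6.557777777777778
the job is handed in; nothing more can be done
None
```

The wing is hanging by its eye in the free notch of the drying arm. I released it, backed the gripper well away and handed the job in at about 15 s. The hand-in gave no verdict.

- **Seating:** I slid the wing along the arm with about 3.5–4.5 N measured at the wrist. The pressure dropped to about zero at the notch, and it then met the notch floor about 5.5 mm lower (6 mm expected).
- **Position and stillness:** The last top view shows the tab within about 1 px of where the notch should put it. Eight frames in a row showed no change beyond camera noise.
- **Tailplane:** It looks unmoved by eye. A pixel comparison with the first picture differed a little more than noise (6.6 against 2.7). I put that down to the changed shadows, but did not check further.
- **Not confirmed:** In the last side view the gripper hid the wing's eye, so full seating rests on the force and height readings and the top view. I did not re-measure the dish, tweezers or paint jar; I felt no contact near them.

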